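# Feel out the setting line, build a slat crib on it and stand the candle tin to cool

### The job

Take the wooden-handled feeler from its rest, set its tip down on the left end of the dark strip along the far edge of the setting board (left as the robot sees it) and drag it gently to the right until it drops into the one hidden groove, stop there a moment, then hang the feeler back on its rest. Then use every loose slat to build one tower on the board's black line, straight in front of the groove: one slat flat per layer, each squarely crosswise on the one below, all centred. When the tower is complete, stand the full candle tin upright on the middle of its top, and leave the other things on the table alone.

Things in the scene. Friction and masses are not known exactly. Their poses are not given: they have to be found in the camera images.
- line_mid (a point): Point on the upper face of the fixed plywood setting board (12 mm thick, on the table), at the middle of its thin black line, 190 mm long. The line runs along y; x points away from the robot to the strip, z up. Under the tower the board is 200 mm wide (y) and begins 70 mm before the line. The tower is centred on the line, at the groove's y.
- strip_mid (a point): Middle of the dark strip's bare part, on its top: 22 mm above the board's top, 120 mm behind the line, same axes. 44 mm wide (x), bare 62 mm either way along y up to end blocks 14 mm higher; left end = +y. Black bands 18 mm wide cross it; all look alike, most are flush paint, one is the groove: 18 mm wide, 12 mm deep, its centre anywhere from y = -38 to +22 mm.
- feeler_handle (a point): Centre of the feeler's wooden handle, 24 mm (x) by 76 mm (y) by 38 mm tall (z). Below it hangs a straight steel blade 12 mm (x) by 24 mm (y) and 62 mm long, square-ended. Mass 120 g. The feeler starts upright, hanging in its rest. Grip the handle across its 24 mm.
- feeler_tip (a point): Middle of the lower end of the feeler's blade, 81 mm below the centre of the handle; same axes as the handle.
- rest_seat (a point): The feeler's fixed rest: two wooden blocks, each 50 mm (x) by 30 mm (y), with a 40 mm gap between them in y, on a 90 x 110 mm foot. This point: middle of the gap, level with the blocks' tops, 76 mm above the table. The handle lies across both blocks, its underside at this height, its long side along the rest's y, the blade hanging in the gap.
- tin_mid (a point): Centre of the full candle tin (half-way up): a golden ribbed tin 60 mm across and 80 mm high, filled with a cardboard coil, with a flat wick standing 16 mm above its rim (wick has no weight or stiffness). About 220 g. Upright with z up; starts on the table.
- slat0_mid (a point): Centre of a loose plain wooden slat, 110 mm (x) by 40 mm (y) by 20 mm thick (z), 50 g, lying flat on the table. Some slats may be absent (3 to 5 are there); they are all alike.
- slat1_mid (a point): Centre of a loose plain wooden slat, 110 mm (x) by 40 mm (y) by 20 mm thick (z), 50 g, lying flat on the table. Some slats may be absent (3 to 5 are there); they are all alike.
- slat2_mid (a point): Centre of a loose plain wooden slat, 110 mm (x) by 40 mm (y) by 20 mm thick (z), 50 g, lying flat on the table. Some slats may be absent (3 to 5 are there); they are all alike.
- slat3_mid (a point): Centre of a loose plain wooden slat, 110 mm (x) by 40 mm (y) by 20 mm thick (z), 50 g, lying flat on the table. Some slats may be absent (3 to 5 are there); they are all alike.
- slat4_mid (a point): Centre of a loose plain wooden slat, 110 mm (x) by 40 mm (y) by 20 mm thick (z), 50 g, lying flat on the table. Some slats may be absent (3 to 5 are there); they are all alike.
- empty_tin_a: Bystander: an empty golden tin, 74 mm across, 85 mm high. Origin at the middle of its underside.
- empty_tin_b: Bystander: an empty golden tin, 74 mm across, 85 mm high. Origin at the middle of its underside.
- roll: Bystander: a cardboard roll standing on end, 52 mm across, 45 mm high. Origin at the middle of its underside.
- glue: Bystander: a white glue bottle, 44 mm across, 100 mm high. Origin at the middle of its underside.
- jar: Bystander: a glass jar with steel lid, 60 mm across, 70 mm high. Origin at the middle of its underside.
- scissors: Bystander: scissors lying flat, about 220 mm long. Origin at the middle of its underside.
Mind the look-alikes: they are no part of the job. Leave any turquoise look-alike of the part that bears slat2_mid alone.

How it is judged:
By the outcome, as a careful person would: the job done as asked, in the order asked, and still so for the second after the job is handed in, with the robot touching nothing.
Of slat0, slat1, slat2, slat3, slat4 only 3 to 5 are there at a start; the rules pass over those that are not, and their reading is None.
At some moment in a run one of slat0, slat1, slat2, slat3, slat4 may be knocked a few centimetres aside while the robot is not near it.
It also fails if it takes over 210 s, if anything falls off the work surface, if the arm or the gripper's body presses on something with over 40 N, if the wrist force passes 120 N, or if a joint passes its speed limit or range.

### The arm

A 7-joint arm with a two-finger parallel gripper is mounted at the origin on the work surface. World frame = base frame: x ahead of the robot, y to its left, z up, the work surface at z = 0. Lengths are in m, angles in rad, forces in N, time in s.
With the tool pointing down it reaches from about 0.4 to 0.85 m from the base axis. Payload 10.4 kg.
Tool frame: the origin (TCP) lies on the front face of the gripper's body, between the roots of the fingers; the fingertips stand 70 mm ahead of it and the grasp point (between the pads) lies 51 mm ahead of it (robot.tip_extent is the distance from the TCP to the fingertips, in m); z points along the fingers, y is the line along which they close (so a half turn about z gives the same grasp; the last joint's range is limited). The gripper opens to 87 mm and grips with 3 to 60 N. Pads are 19 mm wide; open, the fingers measure 117 mm over their backs; the gripper's body (75 mm by 190 mm) begins 51 mm behind the grasp point.
Start: joints at [1.206, 0.332, -0.065, 1.46, 0.022, 1.35, -0.088], TCP at [0.21, -0.589, 0.292] pointing down, gripper open.
Joint ranges: [-2.6, 2.6], [-0.5, 2.12], [-1.47, 1.34], [0.16, 2.42], [-1.27, 4.41], [0.06, 2.06], [-2.6, 2.6]. Speed limits (rad/s): [2.22, 2.22, 2.79, 2.79, 3.14, 3.14, 3.14].

### API

Orientations are given as a rotation vector (axis times angle).
In Python, from rig import sensors, cams, ticket, robot gives the robot as it stands.
- The arm moves only by the shell command python3 -m handwheel 'ROWS' [OPENING] [FORCE]. ROWS is JSON, a list of rows, each an object with "offset": the shift along the tool's x, y, z in mm, a list of three; "spin": the turn about the tool's z in degrees. In form: [{"offset": [tx, ty, tz], "spin": spin}, ...]. A call has 1 to 8 rows; each row shifts and turns the commanded pose from where the row before left it, along the tool's axes as they then stand; what a row does not reach is not made up. A row lasts 1/8 s, in which the tool goes at most 62.5 mm and 10.7 degrees, less where a joint would pass 70% of its speed; a pose out of reach is approached as far as the arm can. A call is refused whole if a number of a shift passes 62.5 or a number of a turn 10.7, either way. A call with a gripper value outside its range is refused whole. OPENING is the opening, from 0 (shut) to 1 (fully open), set as the call begins (- or left out, the last holds). The fingers move at their own pace and stop on an object; FORCE is the grip in N (left out, the last holds). Time passes only in rows, so rows that do not move let the fingers close. It gives the time, the measured TCP pose, the force, the opening and the grip force at its end, in the units of the state.
- sensors.get_obs(): the state, without advancing time (a new reading comes with each control period).
- cams.capture(name): name is "side" or "top" or "wrist"; returns the picture (480x640x3 uint8, red, green, blue); there is no depth.
- cams.get_calibration(name): a dict with "fx", "fy", "cx", "cy" (pixels), "R" (3x3) and "t" (3): a world point X has camera coordinates R X + t; the wrist camera has in their place "T_tool_cam" (4x4, takes a point from camera to tool coordinates, whose origin is the TCP and whose axes are the flange's). Camera axes: x right, y down, z forward; pixel columns grow to the right and rows downward; lengths in m; the calibration is good to about 2 mm. A picture is of the moment at which its call begins: read the wrist's pose just before it. get_calibration takes no time and is no camera call.
- ticket.hand_in(): hands the job in; it is judged then, once.
The state is a dict: "clock": time; "q": joint angles; "qvel": joint speeds; "tau": joint torques, N m; "tcp_pos": TCP position; "ee_rot": TCP orientation; "wrist_force": force on the tool from outside, world axes, zero at the start; "torque": the same for the moment, N m; "gripper_width": finger opening in m; "grip_force": force on a finger pad.
Only numpy, scipy, OpenCV 4.12 (cv2) and the standard library are available. Lean on these libraries where they do the work, as an engineer would, in place of code of your own. Each camera call takes 0.05 s, during which the arm holds its last target. There are 200 camera calls.

## Working session

There is one attempt and no reset: what is moved stays moved. The work goes in short steps, Python scripts to look and compute and a shell command to move; the robot and the scene stay as the last step left them, time stands still between calls to the robot, and variables do not carry over. Pictures are saved under pics/ and viewed, at most 17 in all, crops included, and the job is handed in when it is done.

```bash
ls; mkdir -p pics
python3 - <<'E'
from rig import sensors,cams,robot
import cv2
o=sensors.get_obs();print({k:(v if not hasattr(v,'round') else v.round(4) if hasattr(v,'shape') else v) for k,v in o.items()})
for n in ['top','side']:
    im=cams.capture(n);cv2.imwrite(f'pics/{n}0.png',im[:,:,::-1]);c=cams.get_calibration(n);print(n,c)
print(cams.get_calibration('wrist'))
E
```

```text
pics
{'clock': 0.0, 'q': array([ 1.2064,  0.3329, -0.0647,  1.4609,  0.0216,  1.3499, -0.0886]), 'qvel': array([ 0.0003, -0.0009,  0.0015,  0.0013, -0.0001,  0.0009,  0.0001]), 'tau': array([-1.60000e-03, -6.23267e+01,  2.37000e-02, -3.89907e+01,
       -6.13000e-02,  3.98000e-02,  1.00000e-04]), 'tcp_pos': array([ 0.2094, -0.5886,  0.2914]), 'ee_rot': array([-3.0944e+00, -5.3410e-01,  5.0000e-04]), 'wrist_force': array([-0.6672,  0.5675, -1.3107]), 'torque': array([ 0.0123, -0.0029, -0.0231]), 'grip_force': 0.0, 'gripper_width': 0.08703811903109702}
top {'fx': 568.4165930531544, 'fy': 568.4165930531544, 'cx': 311.0935505495127, 'cy': 239.4657390905795, 'R': array([[ 0.0026151 , -0.99986587,  0.01616787],
       [-0.9826343 , -0.00556907, -0.18546917],
       [ 0.18553434, -0.01540208, -0.98251707]]), 't': array([-0.02257666,  0.472631  ,  1.30554948])}
side {'fx': 624.098844643522, 'fy': 624.098844643522, 'cx': 320.03576112337515, 'cy': 235.82802089352163, 'R': array([[-0.74292018, -0.66924875,  0.01325576],
       [-0.38280739,  0.40853535, -0.82858758],
       [ 0.54911575, -0.62064884, -0.55970252]]), 't': array([0.35176033, 0.25466803, 0.98087194])}
{'fx': 367.1390115341785, 'fy': 367.1390115341785, 'cx': 316.361388592584, 'cy': 234.01217297050235, 'T_tool_cam': array([[ 6.56874913e-04, -9.65413341e-01, -2.60723320e-01,
         7.12401782e-02],
       [ 9.99999775e-01,  6.69146170e-04,  4.16998599e-05,
        -6.22072341e-04],
       [ 1.34204410e-04, -2.60723289e-01,  9.65413564e-01,
        -9.19557039e-02],
       [ 0.00000000e+00,  0.00000000e+00,  0.00000000e+00,
         1.00000000e+00]])}
```

View pics/top0.png

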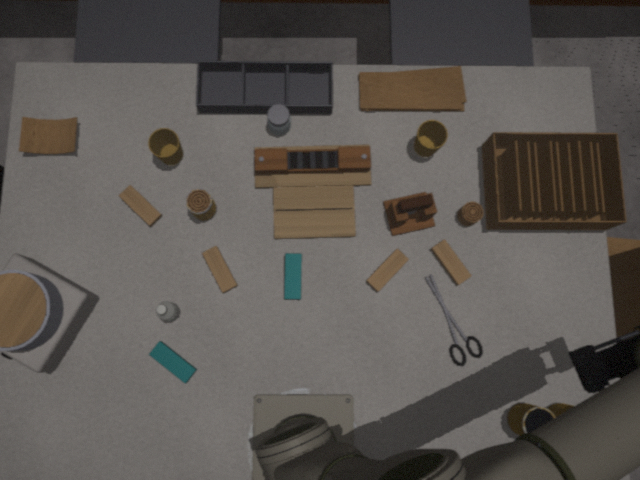

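View pics/side0.png

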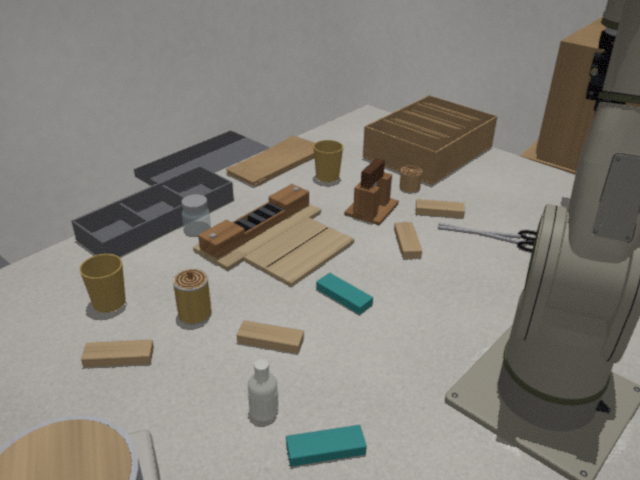

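The top view shows four plain slats at (140,205), (219,269), (388,270) and (451,262). The turquoise look-alikes at (293,276) and (172,361) are to be left alone. The candle tin at (200,204) has a coil and wick, while (470,214) is only the low roll. The feeler and its rest are at (412,212), the board at (314,205), and the strip with its bands around (314,160). I'll measure these now.

```bash
cat > h.py <<'E'
import numpy as np, cv2
from scipy.spatial.transform import Rotation as Ro
from rig import sensors,cams
def cam(n,o=None):
    c=cams.get_calibration(n);K=np.array([[c['fx'],0,c['cx']],[0,c['fy'],c['cy']],[0,0,1]])
    if n!='wrist': return K,c['R'],c['t']
    o=o or sensors.get_obs();T=np.eye(4);T[:3,:3]=Ro.from_rotvec(o['ee_rot']).as_matrix();T[:3,3]=o['tcp_pos']
    W=np.linalg.inv(T@c['T_tool_cam']);return K,W[:3,:3],W[:3,3]
def pt(C,uv,z):
    K,R,t=C;uv=np.atleast_2d(np.asarray(uv,float));d=(np.c_[uv,np.ones(len(uv))]@np.linalg.inv(K).T)@R;p=-R.T@t
    return p+d*((z-p[2])/d[:,2])[:,None]
def px(C,X):
    K,R,t=C;x=K@(R@np.asarray(X,float)+t);return x[:2]/x[2]
def snap(n,name=None):
    C=cam(n);im=cams.capture(n)[:,:,::-1].copy()
    if name: cv2.imwrite(f'pics/{name}.png',im)
    return C,im
def yaw():
    return np.degrees(np.arctan2(*Ro.from_rotvec(sensors.get_obs()['ee_rot']).as_matrix()[[1,0],0]))
def to(x,y,z,yw,name=''):
    "shift (mm, tool axes after the spin) and spin (deg about tool z) to a TCP target in m, yaw of tool x in deg"
    o=sensors.get_obs();y0=yaw();s=-((yw-y0+180)%360-180);a=np.radians(yw)
    d=(np.array([x,y,z])-o['tcp_pos'])*1e3
    print(name,'spin %.1f then offset %.1f %.1f %.1f'%(s,d[0]*np.cos(a)+d[1]*np.sin(a),d[0]*np.sin(a)-d[1]*np.cos(a),-d[2]),'now',o['tcp_pos'].round(4),'yaw %.1f'%y0,'t %.1f'%o['clock'])
def rect(C,cnt,z):
    P=pt(C,cnt.reshape(-1,2),z)[:,:2];(c,s,a)=cv2.minAreaRect((P*1e3).astype(np.float32))
    if s[0]<s[1]: s=s[::-1];a+=90
    return np.round(c,1),np.round(s,1),round((a+90)%180-90,1)
def blobs(m,amin=100):
    return [c for c in cv2.findContours(m.astype(np.uint8),cv2.RETR_EXTERNAL,cv2.CHAIN_APPROX_NONE)[0] if cv2.contourArea(c)>amin]
E
python3 - <<'E'
from h import *
C=cam('top');im=cv2.imread('pics/top0.png');hsv=cv2.cvtColor(im,cv2.COLOR_BGR2HSV)
m=(hsv[...,1]>70)&(hsv[...,2]>70)
for c in blobs(m,150):
    M=cv2.minAreaRect(c);print('px',np.round(M[0]),cv2.contourArea(c),'rect z20',*rect(C,c,.02),hsv[int(M[0][1]),int(M[0][0])])
# board line and strip, by pixels
g=cv2.resize(im[130:250,235:395],None,fx=5,fy=5,interpolation=cv2.INTER_CUBIC);cv2.imwrite('pics/board.png',cv2.convertScaleAbs(g,alpha=1.4))
g=cv2.resize(im[180:300,360:520],None,fx=5,fy=5,interpolation=cv2.INTER_CUBIC);cv2.imwrite('pics/rest.png',cv2.convertScaleAbs(g,alpha=1.4))
E
```

```text
px [172. 362.] 767.5 rect z20 [187.7 299.9] [108.9  39.5] 53.0 [ 91 140  91]
px [ 22. 310.] 2672.5 rect z20 [310.3 655.5] [171.  104.4] 5.9 [ 16  99 103]
px [292. 276.] 660.0 rect z20 [388.6  24.2] [105.7  37.9] 0.3 [ 89 135 102]
px [387. 270.] 659.5 rect z20 [ 405.  -203.8] [109.5  37.3] -44.1 [ 16  96 117]
px [219. 269.] 671.5 rect z20 [404.8 198.7] [108.8  38.7] 29.3 [ 16 102 113]
px [451. 262.] 671.5 rect z20 [ 425.  -358.3] [107.2  40.1] 34.4 [ 16  95 116]
px [623. 246.] 379.0 rect z20 [ 465.5 -782.1] [79.3 44.5] -89.7 [ 16 114  98]
px [473. 212.] 316.0 rect z20 [ 549.4 -416.8] [51.3 50.8] 43.2 [ 15 110 104]
px [409. 213.] 505.0 rect z20 [ 544.6 -262.1] [113.1  88.2] -76.8 [168  27  48]
px [201. 200.] 402.0 rect z20 [573.  249.1] [67.7 55.8] -83.4 [ 14 108  99]
px [139. 205.] 638.5 rect z20 [560.4 397.2] [109.1  38.6] 47.4 [ 16  98 109]
px [313. 205.] 5420.0 rect z20 [564.6 -27.5] [284.7 164.6] -87.3 [ 18  92 116]
px [312. 157.] 1528.5 rect z20 [686.  -22.9] [288.1  58.8] -88.1 [135  10  50]
px [543. 205.] 351.5 rect z20 [ 640.5 -635.7] [317.  227.2] -89.6 [13 96 48]
px [164. 142.] 680.0 rect z20 [721.1 347. ] [77.3 74. ] 45.4 [ 19 115  60]
px [432. 134.] 661.5 rect z20 [ 749.2 -324.5] [76.1 74.3] -89.5 [20 97 55]
px [ 48. 135.] 1801.5 rect z20 [737.5 634. ] [137.   93.8] 89.6 [ 15 117  98]
px [412.  91.] 3930.5 rect z20 [ 868.6 -276.7] [269.4 120.8] -87.4 [ 15 118 102]
```

View pics/board.png

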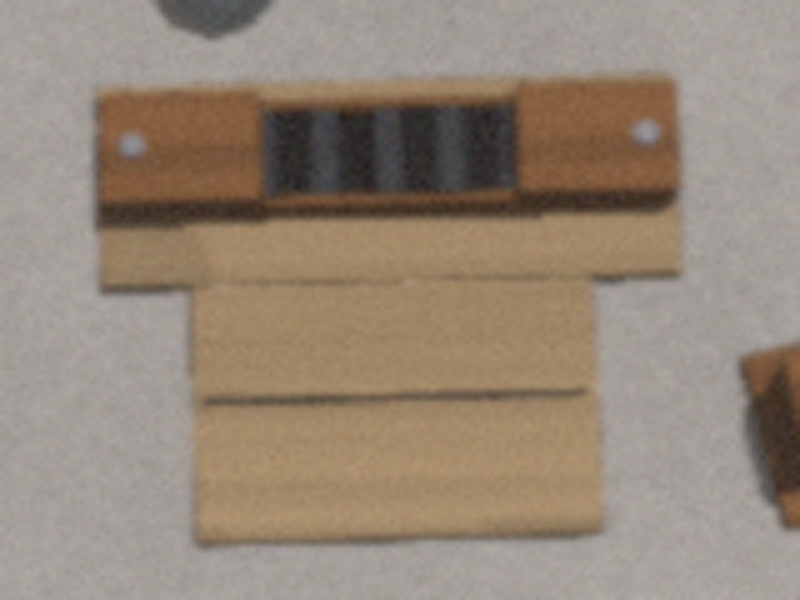

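View pics/rest.png

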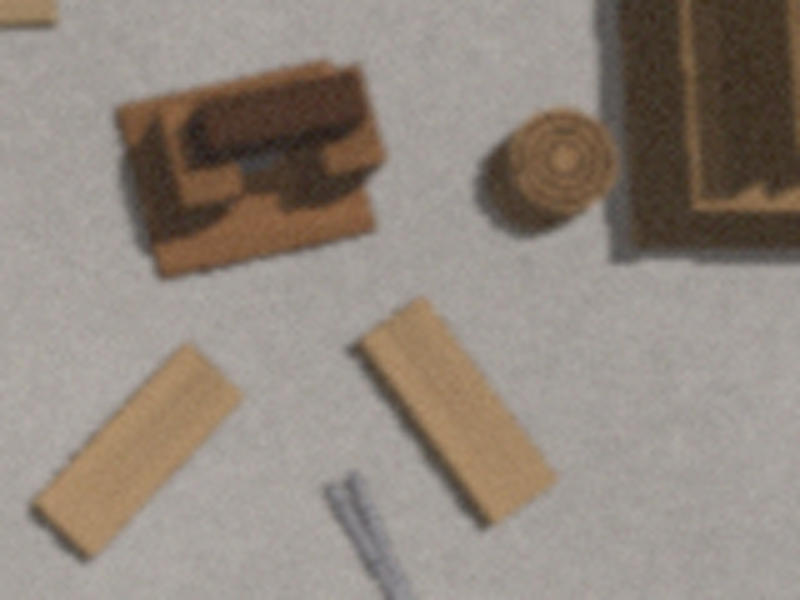

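The board crop shows the black line from (276,210) to (352,208), and the bare strip centred at about (313,160) with four bands. The rest crop shows the handle top at about (415,203) lying along the rest, which is turned by about 10°.

Run:
```python
from h import *
C=cam('top')
f=lambda o,a,z:(pt(C,np.array(o)+(np.array(a)-2)/5,z)[:,:2]*1e3).round(1)
L=f((235,130),[[205,402],[585,390]],.012);print('line',L,L.mean(0),np.degrees(np.arctan2(*(L[0]-L[1])[::-1]))-90)
print('strip',f((235,130),[[262,112],[517,102],[517,188],[263,196],[390,149]],.034))
print('rest foot',f((360,180),[[118,106],[325,60],[375,228],[160,275]],.004))
H=f((360,180),[[195,130],[362,95],[280,115]],.114);print('handle',H)
to(.565,-.235,.30,85,'above feeler')
```

```text
line [[ 551.9   66.2]
 [ 559.2 -120.7]] [555.55 -27.25] 2.2367399294773236
strip [[693.6  39.1]
 [699.8 -86.6]
 [655.6 -86.4]
 [650.5  38.2]
 [675.1 -24. ]]
rest foot [[ 579.1 -200.2]
 [ 603.5 -304.2]
 [ 517.9 -326. ]
 [ 493.6 -219.1]]
handle [[ 539.3 -219. ]
 [ 556.4 -296.1]
 [ 546.7 -258.2]]
above feeler spin -65.4 then offset 383.2 323.4 -8.5 now [ 0.2094 -0.5886  0.2915] yaw 19.6 t 0.1
```

```bash
python3 -m handwheel '[{"offset":[0,0,0],"spin":-10.4},{"offset":[0,0,0],"spin":-10.4},{"offset":[0,0,0],"spin":-10.4},{"offset":[0,0,0],"spin":-10.4},{"offset":[0,0,0],"spin":-10.4},{"offset":[0,0,0],"spin":-10.4},{"offset":[0,0,0],"spin":-10.4},{"offset":[0,0,0],"spin":-10.4}]' 1 30; python3 -c "
from h import *;to(.5475,-.260,.27,103)"
```

```text
clock: 1.1
tcp_pos: [0.2094, -0.5887, 0.2918]
ee_rot: [-1.953, -2.46, -0.001]
wrist_force: [0.4, -0.2, 0.7]
gripper_width: 0.087
grip_force: 0.0
 spin 0.1 then offset 244.2 403.4 21.8 now [ 0.2094 -0.5887  0.2918] yaw 103.1 t 1.1
```

```bash
python3 -m handwheel '[{"offset":[30,50,2],"spin":0},{"offset":[30,50,2],"spin":0},{"offset":[30,50,3],"spin":0},{"offset":[31,50,3],"spin":0},{"offset":[31,50,3],"spin":0},{"offset":[31,50,3],"spin":0},{"offset":[31,50,3],"spin":0},{"offset":[30,53,3],"spin":0}]'; python3 -m handwheel '[{"offset":[0,0,0],"spin":0},{"offset":[0,0,0],"spin":0}]'; python3 -c "
from h import *;to(.5475,-.260,.27,103);snap('wrist','w1');snap('top','top1')"
```

```text
clock: 2.1
tcp_pos: [0.5494, -0.2605, 0.27]
ee_rot: [-1.961, -2.454, 0.001]
wrist_force: [0.4, -0.8, 0.1]
gripper_width: 0.0868
grip_force: 0.0
clock: 2.35
tcp_pos: [0.5483, -0.2619, 0.2697]
ee_rot: [-1.96, -2.454, 0.001]
wrist_force: [0.4, 0.5, -0.4]
gripper_width: 0.0869
grip_force: 0.0
 spin -0.2 then offset 2.1 -0.3 -0.3 now [ 0.5483 -0.2619  0.2697] yaw 102.8 t 2.4
```

View pics/w1.png

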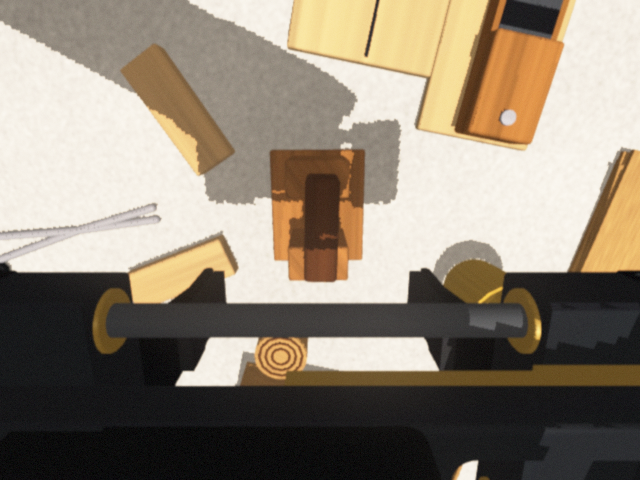

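View pics/top1.png

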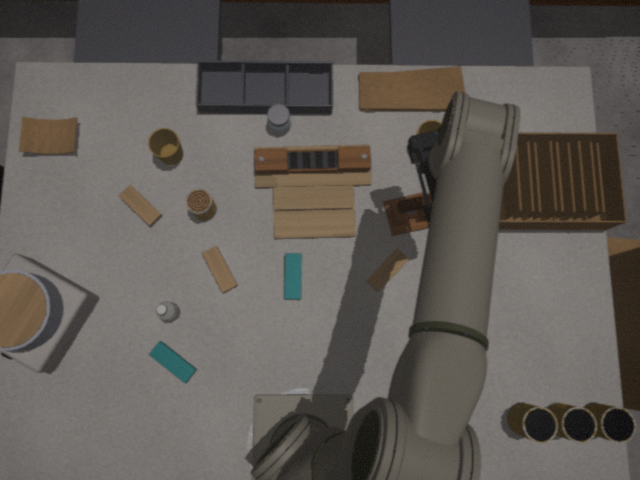

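The wrist view shows the handle at u 305–339, with its near end at v 281. It lies along the image vertical, so the yaw is right. The top view now uncovers only three dark-topped tins at (570,425) and no more slats, so there are four slats in all.

```bash
python3 -c "
from h import *
C=cam('wrist')
P=pt(C,[[305,280],[337,280],[339,185],[305,185]],.114);print((P*1e3).round(1))
n=P[:2].mean(0)[:2];ax=np.array([np.cos(np.radians(102.8)),np.sin(np.radians(102.8))]);c=n+ax*.038;print('handle centre',c)
to(c[0],c[1],.147,103)"
```

```text
[[ 546.1 -294.   114. ]
 [ 568.7 -288.9  114. ]
 [ 553.9 -221.7  114. ]
 [ 531.5 -226.7  114. ]]
handle centre [ 0.54897311 -0.25437053]
 spin -0.3 then offset 8.2 3.3 123.1 now [ 0.5476 -0.2631  0.2701] yaw 102.7 t 2.5
```

```bash
python3 -m handwheel '[{"offset":[8,3,20],"spin":0},{"offset":[0,0,35],"spin":0},{"offset":[0,0,35],"spin":0},{"offset":[0,0,27],"spin":0},{"offset":[0,0,0],"spin":0},{"offset":[0,0,0],"spin":0}]'; python3 -m handwheel '[{"offset":[0,0,0],"spin":0},{"offset":[0,0,0],"spin":0},{"offset":[0,0,0],"spin":0},{"offset":[0,0,0],"spin":0},{"offset":[0,0,0],"spin":0},{"offset":[0,0,0],"spin":0},{"offset":[0,0,0],"spin":0}]' 0 40;  python3 -c "
from h import *;C,im=snap('wrist','w2');to(0,0,0,103)"
```

```text
clock: 3.2
tcp_pos: [0.5499, -0.2542, 0.1546]
ee_rot: [1.961, 2.453, 0.0]
wrist_force: [-1.2, 0.5, -0.2]
gripper_width: 0.087
grip_force: 0.0
clock: 4.08
tcp_pos: [0.5497, -0.2533, 0.1533]
ee_rot: [1.96, 2.455, -0.0]
wrist_force: [-0.1, 0.3, -0.4]
gripper_width: 0.0252
grip_force: 0.0
 spin -0.2 then offset 370.4 -478.6 153.2 now [ 0.5497 -0.2533  0.1532] yaw 102.8 t 4.1
```

View pics/w2.png

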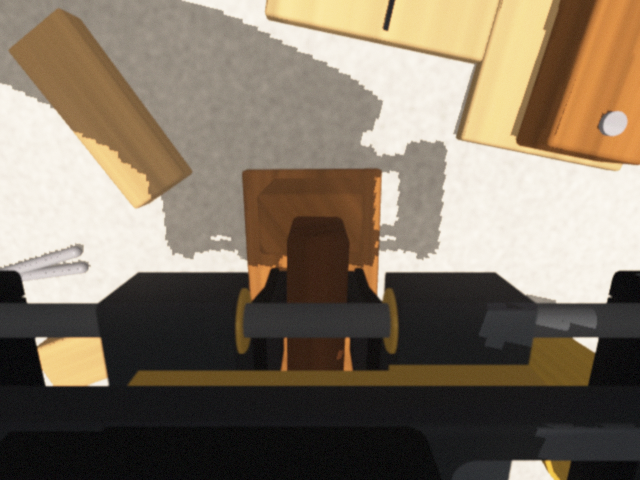

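The handle sits centred between the pads at u 290–348 and the fingers are still closing. The groove is 18 mm wide in y and the blade is 24 mm in y, so the feeler has to be turned a quarter turn. That leaves its 12 mm side along the strip.

```bash
python3 -m handwheel '[{"offset":[0,0,0],"spin":0},{"offset":[0,0,0],"spin":0},{"offset":[0,0,0],"spin":0},{"offset":[0,0,0],"spin":0}]' 0 45;python3 -c "
from h import *
o=sensors.get_obs();C=cam('wrist');print('far top edge',(pt(C,[[297,218],[342,218]],.114)*1e3).round(1));to(0,0,0,103)"
python3 -m handwheel '[{"offset":[0,0,-20],"spin":0},{"offset":[0,0,-30],"spin":0},{"offset":[0,0,-40],"spin":0},{"offset":[0,0,-20],"spin":0},{"offset":[0,0,0],"spin":0}]' 
python3 -m handwheel '[{"offset":[0,0,0],"spin":10.1},{"offset":[0,0,0],"spin":10.1},{"offset":[0,0,0],"spin":10.1},{"offset":[0,0,0],"spin":10.1},{"offset":[0,0,0],"spin":10.1},{"offset":[0,0,0],"spin":10.1},{"offset":[0,0,0],"spin":10.1},{"offset":[0,0,0],"spin":10.1}]' 
python3 -m handwheel '[{"offset":[0,0,0],"spin":10},{"offset":[0,0,0],"spin":10},{"offset":[0,0,0],"spin":0}]' 
python3 -c "
from h import *
# start point on strip: local y=+48 from strip mid, yaw 2
a=np.radians(2);m=np.array([.675,-.024]);s=m+.048*np.array([-np.sin(a),np.cos(a)]);print(s)
to(s[0],s[1],.26,2)"
```

```text
clock: 4.62
tcp_pos: [0.5497, -0.2533, 0.1532]
ee_rot: [1.96, 2.455, -0.0]
wrist_force: [-0.2, 0.0, -0.1]
gripper_width: 0.0238
grip_force: 44.8
far top edge [[ 533.4 -213.4  114. ]
 [ 549.4 -209.8  114. ]]
 spin -0.2 then offset 370.4 -478.6 153.2 now [ 0.5497 -0.2533  0.1532] yaw 102.8 t 4.6
clock: 5.25
tcp_pos: [0.5502, -0.2534, 0.2649]
ee_rot: [1.959, 2.453, 0.001]
wrist_force: [-0.3, -0.7, -2.3]
gripper_width: 0.0236
grip_force: 44.8
clock: 6.25
tcp_pos: [0.549, -0.2531, 0.2612]
ee_rot: [-3.084, -0.59, 0.004]
wrist_force: [0.1, -0.0, -1.9]
gripper_width: 0.0233
grip_force: 44.8
clock: 6.62
tcp_pos: [0.5492, -0.2531, 0.2616]
ee_rot: [-3.14, -0.056, 0.004]
wrist_force: [-0.0, 0.3, -1.7]
gripper_width: 0.0237
grip_force: 44.9
[0.67332482 0.02397076]
 spin 0.0 then offset 133.7 -272.5 1.6 now [ 0.5492 -0.2531  0.2616] yaw 2.0 t 6.6
```

```bash
python3 -m handwheel '[{"offset":[22,-45,0],"spin":0},{"offset":[22,-45,0],"spin":0},{"offset":[22,-46,0],"spin":0},{"offset":[22,-46,0],"spin":0},{"offset":[22,-46,0],"spin":0},{"offset":[21,-45,0],"spin":0},{"offset":[0,0,20],"spin":0},{"offset":[0,0,20],"spin":0}]'; python3 -m handwheel '[{"offset":[0,0,20],"spin":0},{"offset":[0,0,0],"spin":0}]';python3 -c "
from h import *
to(.67332,.02397,.1732,2);C,im=snap('wrist','w3')
K,_,_=C;C2,i2=snap('side');
cv2.imwrite('pics/s3.png',np.hstack([cv2.resize(i2[140:300,160:360],(640,512),interpolation=2)]))"
```

```text
clock: 7.62
tcp_pos: [0.6708, 0.0236, 0.2212]
ee_rot: [3.14, 0.059, -0.002]
wrist_force: [0.4, -0.6, -1.8]
gripper_width: 0.0233
grip_force: 44.8
clock: 7.88
tcp_pos: [0.67, 0.0226, 0.2008]
ee_rot: [3.14, 0.053, -0.006]
wrist_force: [1.4, -0.5, -1.2]
gripper_width: 0.0236
grip_force: 44.8
 spin -0.1 then offset 3.3 -1.2 27.6 now [0.67   0.0226 0.2008] yaw 1.9 t 7.9
```

View pics/s3.png

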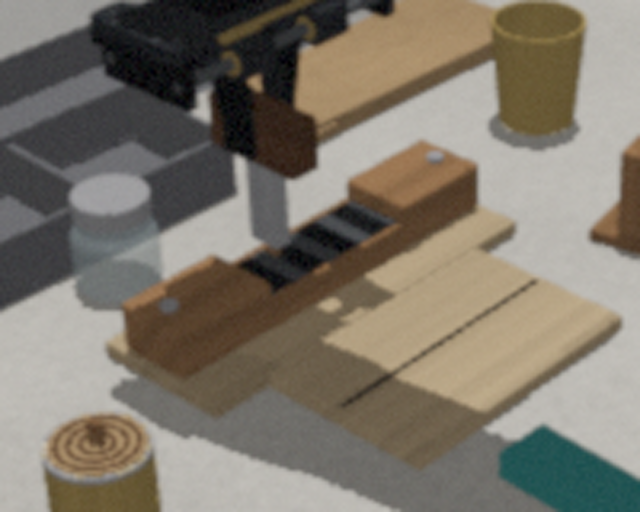

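The feeler hangs upright over the left end of the strip, with the blade tip at crop (268,240). Lowering it gently.

```bash
python3 -m handwheel '[{"offset":[3,-4,10],"spin":0},{"offset":[0,0,8],"spin":0},{"offset":[0,0,3],"spin":0},{"offset":[0,0,0],"spin":0}]';  python3 -m handwheel '[{"offset":[0,0,3],"spin":0},{"offset":[0,0,0],"spin":0}]'; python3 -m handwheel '[{"offset":[0,0,3],"spin":0},{"offset":[0,0,0],"spin":0}]'; python3 -m handwheel '[{"offset":[0,0,1],"spin":0},{"offset":[0,0,0],"spin":0}]'
```

```text
clock: 8.48
tcp_pos: [0.6739, 0.0281, 0.1819]
ee_rot: [3.141, 0.054, -0.001]
wrist_force: [-0.3, 0.2, 0.1]
gripper_width: 0.0239
grip_force: 44.8
clock: 8.72
tcp_pos: [0.674, 0.0281, 0.1792]
ee_rot: [3.141, 0.054, -0.0]
wrist_force: [0.1, -0.1, -1.9]
gripper_width: 0.0238
grip_force: 44.8
clock: 8.98
tcp_pos: [0.6739, 0.0282, 0.1759]
ee_rot: [3.141, 0.054, -0.001]
wrist_force: [-0.1, -0.4, -1.2]
gripper_width: 0.0238
grip_force: 44.8
clock: 9.22
tcp_pos: [0.674, 0.0282, 0.1752]
ee_rot: [3.141, 0.054, -0.0]
wrist_force: [-0.4, 0.8, -1.0]
gripper_width: 0.0233
grip_force: 44.8
```

```bash
for i in 1 2; do python3 -m handwheel '[{"offset":[0,0,1],"spin":0},{"offset":[0,0,0],"spin":0}]'|egrep 'tcp|wrist'; done;  python3 -m handwheel '[{"offset":[0,0,0.5],"spin":0},{"offset":[0,0,0],"spin":0}]'|egrep 'tcp|wrist'
```

```text
tcp_pos: [0.674, 0.0282, 0.1741]
wrist_force: [0.3, -0.5, -1.5]
tcp_pos: [0.6741, 0.0282, 0.1733]
wrist_force: [1.3, 0.6, -1.8]
tcp_pos: [0.6742, 0.0283, 0.1733]
wrist_force: [-1.1, 0.5, 4.5]
```

```bash
python3 -m handwheel '[{"offset":[0,1.5,0],"spin":0},{"offset":[0,1.5,0],"spin":0},{"offset":[0,1.5,0],"spin":0},{"offset":[0,1.5,0],"spin":0},{"offset":[0,1.5,0],"spin":0},{"offset":[0,1.5,0],"spin":0},{"offset":[0,1.5,0],"spin":0},{"offset":[0,1.5,0],"spin":0}]'|egrep 'tcp|wrist'; python3 -m handwheel '[{"offset":[0,1.5,0],"spin":0},{"offset":[0,1.5,0],"spin":0},{"offset":[0,1.5,0],"spin":0},{"offset":[0,1.5,0],"spin":0},{"offset":[0,1.5,0],"spin":0},{"offset":[0,1.5,0],"spin":0},{"offset":[0,0,0],"spin":0}]'|egrep 'tcp|wrist'
```

```text
tcp_pos: [0.6748, 0.0172, 0.1732]
wrist_force: [-0.6, 4.3, 5.4]
tcp_pos: [0.6751, 0.0079, 0.1732]
wrist_force: [0.2, 4.2, 5.0]
```

```bash
python3 -m handwheel '[{"offset":[0,1.5,0],"spin":0},{"offset":[0,1.5,0],"spin":0},{"offset":[0,1.5,0],"spin":0},{"offset":[0,0,0],"spin":0}]'|egrep 'tcp|wrist'; python3 -m handwheel '[{"offset":[0,1.5,0],"spin":0},{"offset":[0,1.5,0],"spin":0},{"offset":[0,0,0],"spin":0}]'|egrep 'tcp|wrist'; python3 -m handwheel '[{"offset":[0,1.5,0],"spin":0},{"offset":[0,1.5,0],"spin":0},{"offset":[0,0,0],"spin":0}]'|egrep 'tcp|wrist'
```

```text
tcp_pos: [0.6752, 0.0034, 0.1732]
wrist_force: [0.4, 3.4, 5.4]
tcp_pos: [0.6753, 0.0002, 0.1731]
wrist_force: [0.7, 3.6, 5.9]
tcp_pos: [0.6747, -0.0046, 0.1719]
wrist_force: [-1.1, 0.8, -1.4]
```

```bash
python3 -m handwheel '[{"offset":[0,1,0],"spin":0},{"offset":[0,1,0],"spin":0},{"offset":[0,0,0],"spin":0}]'|egrep 'tcp|wrist'; python3 -m handwheel '[{"offset":[0,1,0],"spin":0},{"offset":[0,1,0],"spin":0},{"offset":[0,0,0],"spin":0}]'|egrep 'tcp|wrist'
```

```text
tcp_pos: [0.6752, -0.0055, 0.1727]
wrist_force: [-0.8, -0.3, -1.6]
tcp_pos: [0.6753, -0.0072, 0.1728]
wrist_force: [-0.6, 0.6, -0.9]
```

The force released and the tip sank at y of about -4 mm, which is the band at about -8 mm. Lowering to confirm the 12 mm depth.

```bash
python3 -m handwheel '[{"offset":[0,0,3],"spin":0},{"offset":[0,0,3],"spin":0},{"offset":[0,0,3],"spin":0},{"offset":[0,0,0],"spin":0}]'|egrep 'tcp|wrist'; python3 -m handwheel '[{"offset":[0,0,1.5],"spin":0},{"offset":[0,0,0],"spin":0},{"offset":[0,0,0],"spin":0}]'|egrep 'tcp|wrist'
```

```text
tcp_pos: [0.6751, -0.0072, 0.1633]
wrist_force: [0.2, 0.7, -1.7]
tcp_pos: [0.6752, -0.0072, 0.1622]
wrist_force: [-0.9, 1.1, -2.3]
```

```bash
for i in 1 2 3; do python3 -m handwheel '[{"offset":[0,0.7,0],"spin":0},{"offset":[0,0,0],"spin":0},{"offset":[0,0,0],"spin":0}]'|egrep 'tcp|wrist';done
```

```text
tcp_pos: [0.6752, -0.0075, 0.1622]
wrist_force: [0.7, 4.6, -2.9]
tcp_pos: [0.6752, -0.0076, 0.1622]
wrist_force: [-0.4, 5.6, -2.3]
tcp_pos: [0.6752, -0.0078, 0.1622]
wrist_force: [0.3, 6.1, -1.7]
```

The tip touches the right wall at y = -7.3 mm, so the groove centre is at about -4.3 mm. I'll hold a moment, lift out and return the feeler.

```bash
python3 -m handwheel '[{"offset":[0,-3.5,0],"spin":0},{"offset":[0,0,0],"spin":0},{"offset":[0,0,0],"spin":0},{"offset":[0,0,0],"spin":0},{"offset":[0,0,0],"spin":0},{"offset":[0,0,0],"spin":0},{"offset":[0,0,0],"spin":0},{"offset":[0,0,0],"spin":0}]'|egrep 'tcp|wrist'; python3 -m handwheel '[{"offset":[0,0,-8],"spin":0},{"offset":[0,0,-20],"spin":0},{"offset":[0,0,-35],"spin":0},{"offset":[0,0,-37],"spin":0},{"offset":[0,0,0],"spin":0}]'|egrep 'tcp|wrist';python3 -c "
from h import *
to(.5497,-.2533,.2622,2)"
```

```text
tcp_pos: [0.6752, -0.0059, 0.1623]
wrist_force: [-0.2, 0.4, -1.9]
tcp_pos: [0.6767, -0.0055, 0.2678]
wrist_force: [0.7, -0.5, -1.6]
 spin -0.0 then offset -135.6 243.2 5.6 now [ 0.6767 -0.0055  0.2678] yaw 2.0 t 17.5
```

```bash
python3 -m handwheel '[{"offset":[-27,48,0],"spin":0},{"offset":[-27,49,0],"spin":0},{"offset":[-27,49,0],"spin":0},{"offset":[-27,49,0],"spin":0},{"offset":[-27,48,0],"spin":0},{"offset":[0,0,0],"spin":0}]'|egrep 'tcp|wrist'
python3 -m handwheel '[{"offset":[0,0,0],"spin":-10.1},{"offset":[0,0,0],"spin":-10.1},{"offset":[0,0,0],"spin":-10.1},{"offset":[0,0,0],"spin":-10.1},{"offset":[0,0,0],"spin":-10.1},{"offset":[0,0,0],"spin":-10.1},{"offset":[0,0,0],"spin":-10.1},{"offset":[0,0,0],"spin":-10.1}]'|egrep 'tcp|wrist' 
python3 -m handwheel '[{"offset":[0,0,0],"spin":-10},{"offset":[0,0,0],"spin":-10},{"offset":[0,0,0],"spin":0}]' |egrep 'tcp|wrist'
python3 -c "
from h import *
to(.5497,-.2533,.1535,102.8)"
```

```text
tcp_pos: [0.5459, -0.259, 0.2625]
wrist_force: [0.2, 0.2, -0.6]
tcp_pos: [0.549, -0.2524, 0.2626]
wrist_force: [-0.7, -0.5, -0.9]
tcp_pos: [0.549, -0.2527, 0.2624]
wrist_force: [-0.4, 0.0, -0.8]
 spin -0.0 then offset -0.8 0.6 108.9 now [ 0.549  -0.2527  0.2624] yaw 102.8 t 19.6
```

```bash
python3 -m handwheel '[{"offset":[-1,0.5,30],"spin":0},{"offset":[0,0,35],"spin":0},{"offset":[0,0,25],"spin":0},{"offset":[0,0,12],"spin":0},{"offset":[0,0,4],"spin":0},{"offset":[0,0,2],"spin":0},{"offset":[0,0,0.5],"spin":0},{"offset":[0,0,0],"spin":0}]'|egrep 'tcp|wrist'
python3 -m handwheel '[{"offset":[0,0,0],"spin":0},{"offset":[0,0,0],"spin":0},{"offset":[0,0,0],"spin":0},{"offset":[0,0,0],"spin":0},{"offset":[0,0,0],"spin":0}]' 1 30|egrep 'tcp|wrist|width' 
python3 -m handwheel '[{"offset":[0,0,-20],"spin":0},{"offset":[0,0,-50],"spin":0},{"offset":[0,0,-50],"spin":0},{"offset":[0,0,0],"spin":0}]' |egrep 'tcp|wrist'
python3 -c "
from h import *
C,im=snap('wrist','w4')
# slat A (px 451,262) and B (388,270)
to(.405,-.2038,.22,46,'B');to(.425,-.3583,.22,34.4,'A')"
```

```text
tcp_pos: [0.5496, -0.2544, 0.1544]
wrist_force: [0.3, 0.2, -0.6]
tcp_pos: [0.5494, -0.2543, 0.1538]
wrist_force: [0.0, 0.6, -0.6]
gripper_width: 0.0657
tcp_pos: [0.5512, -0.2545, 0.2798]
wrist_force: [0.6, 0.7, -0.6]
B spin 56.8 then offset -64.5 -139.6 57.0 now [ 0.5503 -0.2544  0.277 ] yaw 102.8 t 21.8
A spin 68.4 then offset -162.1 15.0 57.0 now [ 0.5503 -0.2544  0.277 ] yaw 102.8 t 21.8
```

View pics/w4.png

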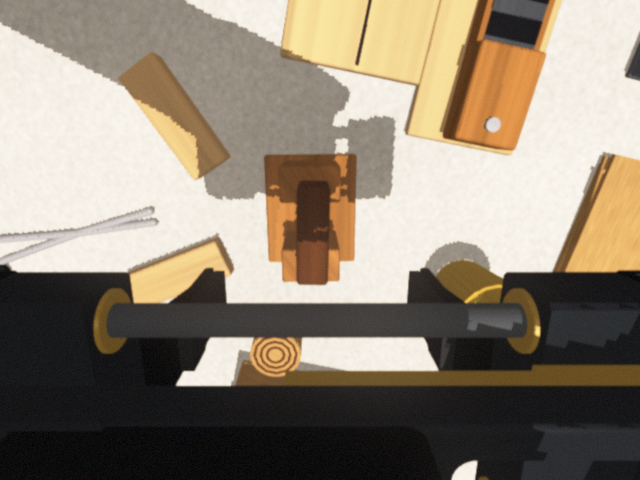

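The feeler hangs on its rest as before, with the handle at (313,232). Now slat B at top pixel (388,270).

```bash
cat >> h.py <<'E'
def slat(n,x,y,z=.02):
    "measure light wooden slat nearest x,y (m) at top height z"
    C,im=snap(n);hsv=cv2.cvtColor(im,cv2.COLOR_BGR2HSV);m=(hsv[...,1]>65)&(hsv[...,2]>60)&(hsv[...,0]<30)
    if n=='wrist': m[275:]=0
    m=cv2.morphologyEx(m.astype(np.uint8),cv2.MORPH_OPEN,np.ones((3,3)))
    for c in blobs(m,200):
        r=rect(C,c,z)
        if np.hypot(r[0][0]-x*1e3,r[0][1]-y*1e3)<60: print(n,*r,'px',np.round(cv2.minAreaRect(c)[0]))
E
python3 -m handwheel '[{"offset":[0,0,0],"spin":-8.3},{"offset":[0,0,0],"spin":-8.3},{"offset":[0,0,0],"spin":-8.3},{"offset":[0,0,0],"spin":-8.3},{"offset":[0,0,0],"spin":0}]' 0.65 30|egrep 'tcp|wrist'
python3 -c "
from h import *
C=cam('top');print('glue base',pt(C,[[167,313]],.05)*1e3,'sciss',pt(C,[[425,278],[431,275]],0)*1e3)
to(.405,-.2038,.22,136,'B')"
```

```text
tcp_pos: [0.549, -0.2542, 0.2732]
wrist_force: [-0.6, 0.3, 0.2]
glue base [[297.73217078 310.34671873  50.        ]] sciss [[ 387.33022281 -298.5484645     0.        ]
 [ 394.73560741 -313.45737735    0.        ]]
B spin -0.1 then offset 138.6 -63.8 53.2 now [ 0.549  -0.2542  0.2732] yaw 135.9 t 22.4
```

```bash
python3 -m handwheel '[{"offset":[35,-16,0],"spin":0},{"offset":[35,-16,5],"spin":0},{"offset":[35,-16,20],"spin":0},{"offset":[34,-16,28],"spin":0},{"offset":[0,0,0],"spin":0},{"offset":[0,0,0],"spin":0}]'|egrep 'tcp|wrist'
python3 -c "
from h import *
slat('wrist',.405,-.2038);slat('top',.405,-.2038);to(.405,-.2038,.075,136,'B')"
```

```text
tcp_pos: [0.4056, -0.2039, 0.2214]
wrist_force: [0.1, -0.5, 0.6]
wrist [ 402.6 -196.5] [100.9  39.8] -44.1 px [320. 214.]
top [ 392.  -190.2] [71.2 36.9] -43.3 px [382. 275.]
B spin -0.1 then offset 1.0 -0.7 146.6 now [ 0.4062 -0.204   0.2216] yaw 135.9 t 23.2
```

```bash
python3 -m handwheel '[{"offset":[3,-3,40],"spin":0},{"offset":[0,0,50],"spin":0},{"offset":[0,0,40],"spin":0},{"offset":[0,0,16],"spin":0},{"offset":[0,0,0],"spin":0},{"offset":[0,0,0],"spin":0}]'|egrep 'tcp|wrist'
python3 -m handwheel '[{"offset":[0,0,0],"spin":0},{"offset":[0,0,0],"spin":0},{"offset":[0,0,0],"spin":0},{"offset":[0,0,0],"spin":0},{"offset":[0,0,0],"spin":0},{"offset":[0,0,0],"spin":0}]' 0|egrep 'tcp|wrist|grip'
python3 -m handwheel '[{"offset":[0,0,-20],"spin":0},{"offset":[0,0,-60],"spin":0},{"offset":[0,0,-60],"spin":0},{"offset":[0,0,0],"spin":0},{"offset":[0,0,0],"spin":0}]'|egrep 'tcp|wrist|grip'
python3 -c "
from h import *
snap('wrist','w5');to(.555,-.0087,.2,92,'tower')"
```

```text
tcp_pos: [0.4019, -0.2042, 0.0762]
wrist_force: [0.6, -0.0, -0.1]
tcp_pos: [0.4011, -0.204, 0.0754]
wrist_force: [-0.6, 0.8, 7.3]
gripper_width: 0.0397
grip_force: 30.0
tcp_pos: [0.4003, -0.2038, 0.2144]
wrist_force: [-0.2, -0.8, -0.5]
gripper_width: 0.0399
grip_force: 30.0
tower spin 44.0 then offset 189.4 161.7 13.8 now [ 0.4    -0.2036  0.2138] yaw 136.0 t 25.4
```

View pics/w5.png

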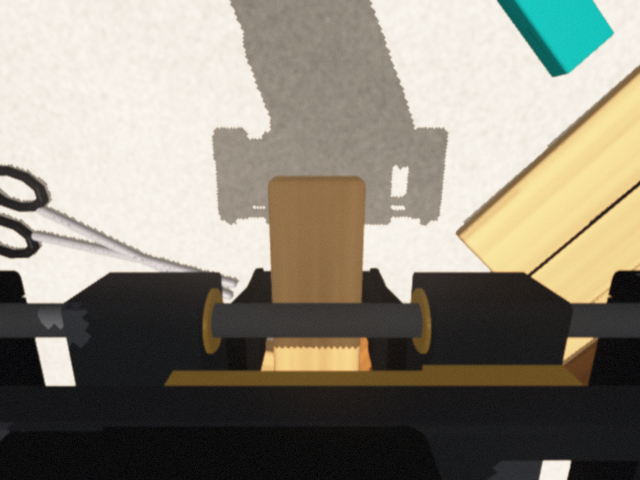

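The slat is gripped squarely with its far end at (317,178). I'll work out its offset along the tool.

```bash
cat >> h.py <<'E'
def held(v,u=317,dz=.0554):
    "tool-x offset (mm) of a held slat's centre, from pixel row v of its far top edge"
    o=sensors.get_obs();P=pt(cam('wrist',o),[[u,v]],o['tcp_pos'][2]-dz)[0]-o['tcp_pos']
    e=(Ro.from_rotvec(o['ee_rot']).as_matrix().T@P)[0]*1e3-55;print('held offset %.1f'%e);return e
E
python3 -c "
from h import *
held(178);held(185)"
python3 -m handwheel '[{"offset":[0,0,0],"spin":8.8},{"offset":[0,0,0],"spin":8.8},{"offset":[0,0,0],"spin":8.8},{"offset":[0,0,0],"spin":8.8},{"offset":[0,0,0],"spin":8.8},{"offset":[0,0,0],"spin":0}]'|egrep 'tcp|wrist'
python3 -c "
from h import *
to(.46,-.0087,.25,92,'look')"
```

```text
held offset 0.1
held offset -2.7
tcp_pos: [0.4001, -0.2035, 0.2134]
wrist_force: [-0.4, 0.9, -0.7]
look spin 0.0 then offset 192.5 66.6 -36.6 now [ 0.4001 -0.2035  0.2134] yaw 92.0 t 26.2
```

```bash
python3 -m handwheel '[{"offset":[32,26,0],"spin":0},{"offset":[32,26,0],"spin":0},{"offset":[32,26,0],"spin":0},{"offset":[32,26,0],"spin":0},{"offset":[0,11,0],"spin":0},{"offset":[0,0,0],"spin":0}]'|egrep 'tcp|wrist'
python3 -c "
from h import *
C,im=snap('wrist','w6');hsv=cv2.cvtColor(im,cv2.COLOR_BGR2HSV)
m=(hsv[...,2]<70).astype(np.uint8);m[270:]=0
for c in blobs(m,20):
    print(cv2.boundingRect(c),cv2.contourArea(c),*rect(C,c,.012))
to(.555,-.0087,.2,92)"
```

```text
tcp_pos: [0.5112, -0.0722, 0.2139]
wrist_force: [-0.6, -0.5, -0.9]
(514, 248, 45, 3) 27.5 [695.5 -85.6] [37.   1.8] 2.2
(505, 220, 60, 24) 1222.5 [691.  -70.7] [46.5 19.7] 2.2
(510, 179, 62, 25) 1337.0 [689.7 -37.1] [47.2 19.4] 2.2
(373, 139, 6, 89) 104.5 [556.8 -36.7] [70.3  2.1] -88.1
(516, 135, 56, 27) 1222.0 [686.9  -3.5] [43.3 19.7] 2.2
(523, 89, 66, 29) 1629.0 [687.7  29.7] [46.8 20. ] 2.2
(380, 36, 3, 33) 22.5 [553.3  59.8] [21.4  1.2] -87.7
 spin 0.0 then offset 62.4 46.5 14.0 now [ 0.5107 -0.0727  0.214 ] yaw 92.0 t 27.0
```

View pics/w6.png

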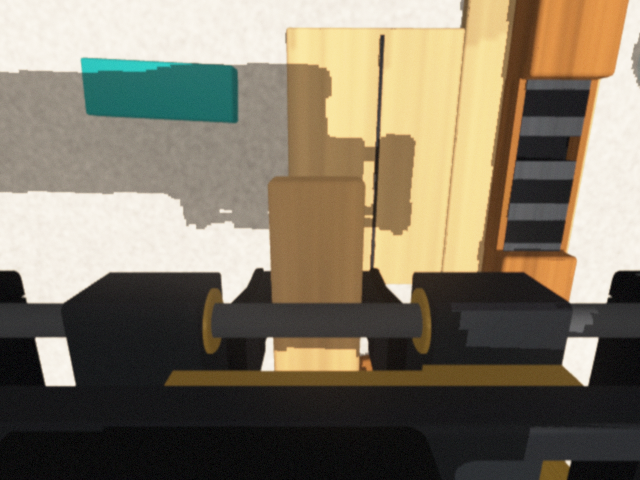

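Line found at x ≈ 0.5558 for y ≈ -9 mm, with the board's yaw about 2.1°. The second band from the left, around (548,148), shows the groove's wall. The camera puts it at y ≈ -3.5, which agrees with the touch. Placing layer 1.

```bash
python3 -m handwheel '[{"offset":[32,24,0],"spin":0},{"offset":[31,23,0],"spin":0},{"offset":[0,0,40],"spin":0},{"offset":[0,0,40],"spin":0},{"offset":[0,0,30],"spin":0},{"offset":[0,0,10],"spin":0},{"offset":[0,0,0],"spin":0},{"offset":[0,0,0],"spin":0}]'|egrep 'tcp|wrist'
python3 -c "
from h import *
to(.5558,-.0085,.088,92.2)"
```

```text
tcp_pos: [0.5567, -0.0076, 0.0961]
wrist_force: [-0.2, -0.7, -1.2]
 spin -0.2 then offset -0.9 -1.0 8.1 now [ 0.5567 -0.0076  0.0961] yaw 92.0 t 28.0
```

```bash
python3 -m handwheel '[{"offset":[-1,-1,4],"spin":0},{"offset":[0,0,3],"spin":0},{"offset":[0,0,1],"spin":0},{"offset":[0,0,0],"spin":0}]'|egrep 'tcp|wrist'
python3 -m handwheel '[{"offset":[0,0,0],"spin":0},{"offset":[0,0,0],"spin":0},{"offset":[0,0,0],"spin":0},{"offset":[0,0,0],"spin":0}]' 0.65|egrep 'tcp|wrist|width'
python3 -m handwheel '[{"offset":[0,0,-10],"spin":0},{"offset":[0,0,-50],"spin":0},{"offset":[0,0,-60],"spin":0},{"offset":[0,0,-30],"spin":0},{"offset":[0,0,0],"spin":0}]'|egrep 'tcp|wrist'
python3 -c "
from h import *
slat('wrist',.5558,-.0085,.032)"
python3 -m handwheel '[{"offset":[0,0,0],"spin":9.6},{"offset":[0,0,0],"spin":9.6},{"offset":[0,0,0],"spin":9.6},{"offset":[0,0,0],"spin":9.6},{"offset":[0,0,0],"spin":9.6},{"offset":[0,0,0],"spin":9.6},{"offset":[0,0,0],"spin":0}]'|egrep 'tcp|wrist'
python3 -c "
from h import *
to(.425,-.355,.24,34.4)"
```

```text
tcp_pos: [0.5551, -0.0085, 0.0874]
wrist_force: [-3.7, -1.7, 9.7]
tcp_pos: [0.555, -0.0083, 0.0867]
wrist_force: [-0.9, 0.8, -0.4]
gripper_width: 0.056
tcp_pos: [0.5562, -0.008, 0.2399]
wrist_force: [0.5, 0.2, -0.9]
tcp_pos: [0.5545, -0.0083, 0.2356]
wrist_force: [0.5, 0.1, -0.5]
 spin 0.1 then offset -302.7 212.9 -4.4 now [ 0.5545 -0.0083  0.2356] yaw 34.5 t 30.5
```

```bash
python3 -m handwheel '[{"offset":[-43,30,0],"spin":0},{"offset":[-43,30,0],"spin":0},{"offset":[-43,30,0],"spin":0},{"offset":[-43,30,0],"spin":0},{"offset":[-43,30,0],"spin":0},{"offset":[-43,30,0],"spin":0},{"offset":[-44,32,0],"spin":0},{"offset":[0,0,0],"spin":0}]'|egrep 'tcp|wrist'
python3 -c "
from h import *
slat('wrist',.425,-.355);slat('top',.425,-.3583);to(.425,-.355,.076,34.4)
C,im=snap('top');cv2.imwrite('pics/t2.png',im)"
```

```text
tcp_pos: [0.4226, -0.358, 0.2356]
wrist_force: [-0.2, 0.6, 0.1]
wrist [ 427.5 -354.2] [108.8  40.3] 34.2 px [316. 210.]
 spin 0.1 then offset -1.0 1.0 160.0 now [ 0.4253 -0.3536  0.236 ] yaw 34.5 t 31.6
```

```bash
python3 -m handwheel '[{"offset":[1,2,40],"spin":0},{"offset":[0,0,50],"spin":0},{"offset":[0,0,45],"spin":0},{"offset":[0,0,25],"spin":0},{"offset":[0,0,0],"spin":0},{"offset":[0,0,0],"spin":0}]'|egrep 'tcp|wrist'
python3 -m handwheel '[{"offset":[0,0,0],"spin":0},{"offset":[0,0,0],"spin":0},{"offset":[0,0,0],"spin":0},{"offset":[0,0,0],"spin":0},{"offset":[0,0,0],"spin":0}]' 0|egrep 'tcp|wrist|grip'
python3 -m handwheel '[{"offset":[0,0,-20],"spin":0},{"offset":[0,0,-60],"spin":0},{"offset":[0,0,-60],"spin":0},{"offset":[0,0,-20],"spin":0},{"offset":[0,0,0],"spin":0},{"offset":[0,0,0],"spin":0}]'|egrep 'tcp|wrist|grip'
python3 -m handwheel '[{"offset":[0,0,0],"spin":8},{"offset":[0,0,0],"spin":8},{"offset":[0,0,0],"spin":8},{"offset":[0,0,0],"spin":8.2},{"offset":[0,0,0],"spin":0},{"offset":[0,0,0],"spin":0}]'|egrep 'tcp'
python3 -c "
from h import *
C,im=snap('wrist','w7');hsv=cv2.cvtColor(im,cv2.COLOR_BGR2HSV)
print(im[140:270:6,317].tolist());held(178);to(.5558,-.0085,.2,2.2)"
```

```text
tcp_pos: [0.4286, -0.3545, 0.078]
wrist_force: [0.4, 0.3, 0.9]
tcp_pos: [0.4278, -0.3552, 0.0775]
wrist_force: [-1.3, 0.0, 5.9]
gripper_width: 0.0396
grip_force: 30.0
tcp_pos: [0.427, -0.3546, 0.236]
wrist_force: [-0.1, -0.0, -0.9]
gripper_width: 0.0399
grip_force: 30.0
tcp_pos: [0.4273, -0.3547, 0.236]
[[233, 241, 246], [224, 234, 241], [232, 240, 246], [228, 237, 243], [231, 239, 245], [231, 240, 245], [96, 126, 152], [126, 190, 232], [143, 214, 245], [143, 214, 245], [140, 213, 244], [141, 213, 245], [140, 210, 244], [139, 211, 244], [140, 213, 244], [138, 210, 244], [137, 209, 244], [131, 201, 240], [72, 110, 145], [73, 110, 147], [66, 107, 143], [70, 111, 142]]
held offset -0.6
 spin 0.1 then offset 141.6 -341.1 36.2 now [ 0.4274 -0.3547  0.2362] yaw 2.3 t 34.6
```

```bash
python3 -m handwheel '[{"offset":[20,-48,0],"spin":0},{"offset":[20,-49,0],"spin":0},{"offset":[20,-49,0],"spin":0},{"offset":[20,-49,0],"spin":0},{"offset":[20,-49,0],"spin":0},{"offset":[20,-49,0],"spin":0},{"offset":[21,-48,0],"spin":0},{"offset":[0,0,0],"spin":0}]'|egrep 'tcp|wrist'
python3 -m handwheel '[{"offset":[0,0,40],"spin":0},{"offset":[0,0,40],"spin":0},{"offset":[0,0,30],"spin":0},{"offset":[0,0,6],"spin":0},{"offset":[0,0,0],"spin":0},{"offset":[0,0,0],"spin":0}]'|egrep 'tcp|wrist'
python3 -c "
from h import *
to(.5558,-.0085,.1095,2.2)"
```

```text
tcp_pos: [0.556, -0.0037, 0.2368]
wrist_force: [-0.3, -0.9, -0.5]
tcp_pos: [0.5562, -0.0089, 0.1222]
wrist_force: [0.1, 0.8, -0.8]
 spin -0.0 then offset -0.4 -0.4 12.7 now [ 0.5562 -0.0089  0.1222] yaw 2.2 t 36.4
```

```bash
python3 -m handwheel '[{"offset":[0,0,6],"spin":0},{"offset":[0,0,4],"spin":0},{"offset":[0,0,2],"spin":0},{"offset":[0,0,0],"spin":0},{"offset":[0,0,0],"spin":0}]'|egrep 'tcp|wrist'
python3 -m handwheel '[{"offset":[0,0,0],"spin":0},{"offset":[0,0,0],"spin":0},{"offset":[0,0,0],"spin":0},{"offset":[0,0,0],"spin":0}]' 0.65|egrep 'tcp|wrist|width'
python3 -m handwheel '[{"offset":[0,0,-10],"spin":0},{"offset":[0,0,-50],"spin":0},{"offset":[0,0,-60],"spin":0},{"offset":[0,0,-20],"spin":0},{"offset":[0,0,0],"spin":0}]'|egrep 'tcp|wrist'
python3 -m handwheel '[{"offset":[0,0,0],"spin":-9},{"offset":[0,0,0],"spin":-9},{"offset":[0,0,0],"spin":-9},{"offset":[0,0,0],"spin":0}]'|egrep 'tcp|wrist'
python3 -c "
from h import *
to(.405,.202,.24,29.2)"
```

```text
tcp_pos: [0.5553, -0.0088, 0.1095]
wrist_force: [-4.7, -0.3, 9.9]
tcp_pos: [0.5554, -0.0088, 0.1086]
wrist_force: [1.1, -0.4, -0.1]
gripper_width: 0.0563
tcp_pos: [0.5562, -0.0087, 0.251]
wrist_force: [-0.5, -0.1, -0.8]
tcp_pos: [0.5549, -0.0089, 0.2475]
wrist_force: [-0.1, 0.3, -0.3]
 spin -0.1 then offset -27.9 -257.2 7.5 now [ 0.5549 -0.0089  0.2475] yaw 29.1 t 38.6
```

```bash
python3 -m handwheel '[{"offset":[-5,-43,0],"spin":0},{"offset":[-5,-43,0],"spin":0},{"offset":[-5,-43,0],"spin":0},{"offset":[-5,-43,2],"spin":0},{"offset":[-4,-43,2],"spin":0},{"offset":[-4,-42,3],"spin":0},{"offset":[0,0,0],"spin":0},{"offset":[0,0,0],"spin":0}]'|egrep 'tcp|wrist'
python3 -c "
from h import *
slat('wrist',.405,.202);slat('top',.405,.1987);to(.405,.202,.077,29.2)"
```

```text
tcp_pos: [0.4058, 0.2014, 0.2414]
wrist_force: [0.4, -0.5, 0.2]
wrist [396.9 233.8] [108.6  40.6] 29.0 px [279. 207.]
 spin -0.2 then offset -0.5 -1.4 164.5 now [0.4061 0.201  0.2415] yaw 29.0 t 39.7
```

The slat has been knocked about 3 cm: its centre is now at (397, 234) mm, wrist pixel (279,207). That's nearer the glue bottle, so I'll grip 20 mm off-centre on the side away from the bottle.

```bash
python3 -m handwheel '[{"offset":[28,-33,0],"spin":0},{"offset":[0,0,0],"spin":0},{"offset":[0,0,0],"spin":0}]'|egrep 'tcp|wrist'
python3 -c "
from h import *
slat('wrist',.397,.234);C,im=snap('wrist','w8')
C,im=snap('top');cv2.imwrite('pics/t3.png',im)
a=np.radians(29);to(.3969+.02*np.cos(a),.2338+.02*np.sin(a),.077,29)"
```

```text
tcp_pos: [0.4143, 0.2435, 0.2414]
wrist_force: [0.0, -0.4, -0.3]
wrist [407.8 240.2] [88.4 40. ] 28.2 px [317. 226.]
 spin 0.1 then offset 0.2 -0.1 164.6 now [0.4143 0.2433 0.2416] yaw 29.1 t 40.2
```

View pics/w8.png

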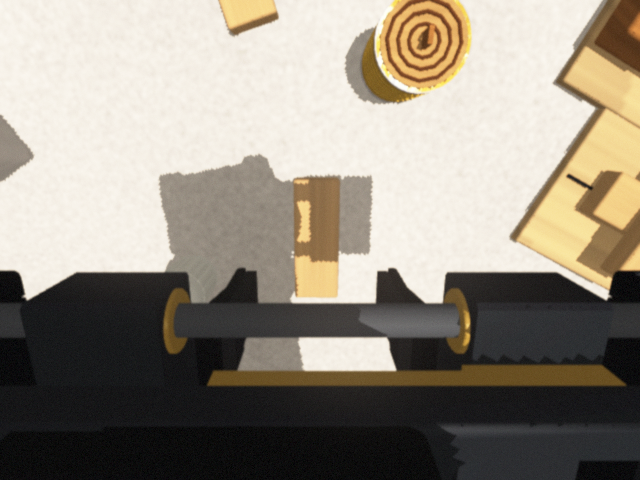

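The slat lies between the fingers at u 294–340, v 178–297, and nothing is close to the gripper. The candle tin is at (425,38).

```bash
python3 -m handwheel '[{"offset":[0,0,40],"spin":0},{"offset":[0,0,50],"spin":0},{"offset":[0,0,45],"spin":0},{"offset":[0,0,29],"spin":0},{"offset":[0,0,0],"spin":0},{"offset":[0,0,0],"spin":0}]'|egrep 'tcp|wrist'
python3 -m handwheel '[{"offset":[0,0,0],"spin":0},{"offset":[0,0,0],"spin":0},{"offset":[0,0,0],"spin":0},{"offset":[0,0,0],"spin":0},{"offset":[0,0,0],"spin":0}]' 0|egrep 'tcp|wrist|grip'
python3 -m handwheel '[{"offset":[0,0,-20],"spin":0},{"offset":[0,0,-60],"spin":0},{"offset":[0,0,-60],"spin":0},{"offset":[0,0,-20],"spin":0},{"offset":[0,0,0],"spin":0},{"offset":[0,0,0],"spin":0}]'|egrep 'tcp|wrist|grip'
python3 -m handwheel '[{"offset":[0,0,0],"spin":-10.5},{"offset":[0,0,0],"spin":-10.5},{"offset":[0,0,0],"spin":-10.5},{"offset":[0,0,0],"spin":-10.5},{"offset":[0,0,0],"spin":-10.5},{"offset":[0,0,0],"spin":-10.6},{"offset":[0,0,0],"spin":0},{"offset":[0,0,0],"spin":0}]'|egrep 'tcp'
python3 -c "
from h import *
C,im=snap('wrist','w9')
col=im[120:275,317].astype(int);hsv=cv2.cvtColor(im,cv2.COLOR_BGR2HSV)[120:275,317,1];print(list(zip(range(120,275,5),hsv[::5].tolist())))
to(.5558,-.0085,.2,92.2)"
```

```text
tcp_pos: [0.4147, 0.2445, 0.079]
wrist_force: [0.3, -0.8, 0.1]
tcp_pos: [0.4145, 0.2444, 0.0784]
wrist_force: [-1.2, -2.1, 7.3]
gripper_width: 0.0398
grip_force: 30.0
tcp_pos: [0.4135, 0.2441, 0.2371]
wrist_force: [-0.3, 0.0, -0.6]
gripper_width: 0.0396
grip_force: 30.0
tcp_pos: [0.4137, 0.2443, 0.2372]
[(120, 36), (125, 36), (130, 39), (135, 37), (140, 38), (145, 37), (150, 39), (155, 34), (160, 32), (165, 37), (170, 37), (175, 41), (180, 36), (185, 37), (190, 37), (195, 36), (200, 38), (205, 35), (210, 33), (215, 33), (220, 126), (225, 124), (230, 124), (235, 128), (240, 128), (245, 130), (250, 131), (255, 133), (260, 133), (265, 127), (270, 132)]
 spin -0.1 then offset -258.1 132.2 37.3 now [0.4138 0.2443 0.2373] yaw 92.1 t 43.4
```

```bash
python3 -c "
from h import *
held(217.5,dz=.0584)"
python3 -m handwheel '[{"offset":[-40,22,0],"spin":0},{"offset":[-40,22,0],"spin":0},{"offset":[-40,22,0],"spin":0},{"offset":[-40,22,0],"spin":0},{"offset":[-39,22,0],"spin":0},{"offset":[-39,22,0],"spin":0},{"offset":[0,0,0],"spin":0},{"offset":[0,0,0],"spin":0}]'|egrep 'tcp|wrist'
python3 -c "
from h import *
held(217.5,dz=.0584);to(.5558-.0008,-.0085+.02,.1304,92.2)"
```

```text
held offset -16.6
tcp_pos: [0.5551, 0.0125, 0.2375]
wrist_force: [0.2, 0.5, -1.1]
held offset -16.6
 spin 0.0 then offset -1.0 -0.1 107.1 now [0.5551 0.0125 0.2375] yaw 92.2 t 44.4
```

```bash
python3 -c "
from h import *
for f,a in [('w5',172),('w7',172),('w9',210)]:
    im=cv2.imread(f'pics/{f}.png')[a:a+24,310:325].mean((1)).astype(int);print(f,[(a+i,*im[i]) for i in range(24)])
for v,dz in [(217.5,.0784),(222,.0584),(226,.0584)]: held(v,dz=dz)
for v,dz in [(177,.0754),(184,.0554)]: held(v,dz=dz)
"
```

```text
w5 [(172, np.int64(129), np.int64(141), np.int64(149)), (173, np.int64(128), np.int64(140), np.int64(149)), (174, np.int64(125), np.int64(138), np.int64(148)), (175, np.int64(112), np.int64(129), np.int64(144)), (176, np.int64(87), np.int64(113), np.int64(135)), (177, np.int64(67), np.int64(100), np.int64(128)), (178, np.int64(63), np.int64(97), np.int64(126)), (179, np.int64(64), np.int64(98), np.int64(128)), (180, np.int64(65), np.int64(101), np.int64(132)), (181, np.int64(67), np.int64(104), np.int64(136)), (182, np.int64(70), np.int64(108), np.int64(141)), (183, np.int64(70), np.int64(110), np.int64(143)), (184, np.int64(71), np.int64(111), np.int64(144)), (185, np.int64(72), np.int64(112), np.int64(145)), (186, np.int64(73), np.int64(112), np.int64(146)), (187, np.int64(72), np.int64(112), np.int64(146)), (188, np.int64(71), np.int64(111), np.int64(145)), (189, np.int64(72), np.int64(112), np.int64(145)), (190, np.int64(73), np.int64(112), np.int64(146)), (191, np.int64(72), np.int64(112), np.int64(146)), (192, np.int64(72), np.int64(112), np.int64(145)), (193, np.int64(72), np.
[... 1991 characters left out ...]
120)), (222, np.int64(61), np.int64(92), np.int64(120)), (223, np.int64(61), np.int64(92), np.int64(119)), (224, np.int64(63), np.int64(93), np.int64(120)), (225, np.int64(62), np.int64(93), np.int64(121)), (226, np.int64(63), np.int64(96), np.int64(125)), (227, np.int64(65), np.int64(99), np.int64(129)), (228, np.int64(66), np.int64(102), np.int64(132)), (229, np.int64(67), np.int64(103), np.int64(134)), (230, np.int64(69), np.int64(105), np.int64(136)), (231, np.int64(69), np.int64(104), np.int64(136)), (232, np.int64(68), np.int64(105), np.int64(136)), (233, np.int64(70), np.int64(106), np.int64(137))]
held offset -21.1
held offset -18.6
held offset -20.3
held offset -1.6
held offset -2.2
```

```bash
python3 -m handwheel '[{"offset":[0,0,40],"spin":0},{"offset":[0,0,35],"spin":0},{"offset":[0,0,17],"spin":0},{"offset":[0,0,0],"spin":0},{"offset":[0,0,8],"spin":0},{"offset":[0,0,4],"spin":0},{"offset":[0,0,2],"spin":0},{"offset":[0,0,0],"spin":0}]'|egrep 'tcp|wrist'
python3 -c "
from h import *
to(.5552,.012,.1304,92.2)"
```

```text
tcp_pos: [0.5554, 0.0118, 0.1319]
wrist_force: [-0.2, 0.0, 0.1]
 spin 0.1 then offset 0.2 -0.2 1.5 now [0.5554 0.0118 0.1319] yaw 92.3 t 45.4
```

```bash
python3 -m handwheel '[{"offset":[0,0,1.3],"spin":0},{"offset":[0,0,0],"spin":0},{"offset":[0,0,0],"spin":0}]'|egrep 'tcp|wrist'
python3 -m handwheel '[{"offset":[0,0,0],"spin":0},{"offset":[0,0,0],"spin":0},{"offset":[0,0,0],"spin":0},{"offset":[0,0,0],"spin":0}]' 0.65|egrep 'tcp|wrist|width'
python3 -m handwheel '[{"offset":[0,0,-10],"spin":0},{"offset":[0,0,-50],"spin":0},{"offset":[0,0,-60],"spin":0},{"offset":[0,0,0],"spin":0}]'|egrep 'tcp|wrist'
python3 -m handwheel '[{"offset":[0,0,0],"spin":9},{"offset":[0,0,0],"spin":9},{"offset":[0,0,0],"spin":9},{"offset":[0,0,0],"spin":9},{"offset":[0,0,0],"spin":9},{"offset":[0,0,0],"spin":0}]'|egrep 'tcp|wrist'
python3 -c "
from h import *
to(.56,.40,.24,47.3)"
```

```text
tcp_pos: [0.5554, 0.0118, 0.1305]
wrist_force: [-0.8, -0.2, -0.4]
tcp_pos: [0.5554, 0.0118, 0.1305]
wrist_force: [0.6, -0.3, 0.3]
gripper_width: 0.0561
tcp_pos: [0.5573, 0.0127, 0.2558]
wrist_force: [-0.0, 0.3, -1.4]
tcp_pos: [0.5552, 0.0119, 0.2503]
wrist_force: [-0.5, -0.4, 0.8]
 spin 0.0 then offset 288.5 -259.6 10.3 now [0.5552 0.0119 0.2503] yaw 47.3 t 47.5
```

```bash
python3 -m handwheel '[{"offset":[41,-37,0],"spin":0},{"offset":[41,-37,0],"spin":0},{"offset":[41,-37,0],"spin":0},{"offset":[41,-37,0],"spin":0},{"offset":[41,-37,0],"spin":0},{"offset":[41,-37,0],"spin":0},{"offset":[42,-37,6],"spin":0},{"offset":[0,0,4],"spin":0}]'|egrep 'tcp|wrist'
python3 -c "
from h import *
slat('wrist',.56,.40);slat('wrist',.56,.40);to(.56,.40,.077,47.4)"
```

```text
tcp_pos: [0.5573, 0.4045, 0.2393]
wrist_force: [0.0, -0.2, 0.1]
wrist [564.6 403.1] [108.6  40.4] 46.7 px [326. 213.]
wrist [564.6 402.9] [108.8  40.2] 47.0 px [322. 211.]
 spin 0.1 then offset 0.5 -0.4 162.3 now [0.56   0.3994 0.2393] yaw 47.5 t 48.6
```

```bash
python3 -m handwheel '[{"offset":[4,1,40],"spin":0},{"offset":[0,0,50],"spin":0},{"offset":[0,0,45],"spin":0},{"offset":[0,0,27],"spin":0},{"offset":[0,0,0],"spin":0},{"offset":[0,0,0],"spin":0}]'|egrep 'tcp|wrist'
python3 -m handwheel '[{"offset":[0,0,0],"spin":0},{"offset":[0,0,0],"spin":0},{"offset":[0,0,0],"spin":0},{"offset":[0,0,0],"spin":0},{"offset":[0,0,0],"spin":0}]' 0|egrep 'tcp|wrist|grip'
python3 -m handwheel '[{"offset":[0,0,-20],"spin":0},{"offset":[0,0,-60],"spin":0},{"offset":[0,0,-60],"spin":0},{"offset":[0,0,-30],"spin":0},{"offset":[0,0,0],"spin":0},{"offset":[0,0,0],"spin":0}]'|egrep 'tcp|wrist|grip'
python3 -m handwheel '[{"offset":[0,0,0],"spin":9},{"offset":[0,0,0],"spin":9},{"offset":[0,0,0],"spin":9},{"offset":[0,0,0],"spin":9},{"offset":[0,0,0],"spin":9.3},{"offset":[0,0,0],"spin":0},{"offset":[0,0,0],"spin":0}]'|egrep 'tcp'
python3 -c "
from h import *
C,im=snap('wrist','w10')
print([(a,int(im[a,310:325,2].mean())) for a in range(168,200)])
held(182,dz=.058);to(.5558,-.0085,.15,2.2)"
```

```text
tcp_pos: [0.565, 0.4009, 0.0802]
wrist_force: [-0.5, -0.4, 0.9]
tcp_pos: [0.5642, 0.4016, 0.0793]
wrist_force: [-1.1, -1.4, 6.0]
gripper_width: 0.0396
grip_force: 30.0
tcp_pos: [0.5637, 0.4011, 0.248]
wrist_force: [-1.6, -1.1, -1.9]
gripper_width: 0.0396
grip_force: 30.0
tcp_pos: [0.5637, 0.4012, 0.2476]
[(168, 242), (169, 234), (170, 229), (171, 213), (172, 168), (173, 142), (174, 141), (175, 160), (176, 191), (177, 216), (178, 229), (179, 235), (180, 239), (181, 241), (182, 242), (183, 242), (184, 242), (185, 241), (186, 242), (187, 242), (188, 241), (189, 241), (190, 242), (191, 241), (192, 241), (193, 241), (194, 241), (195, 241), (196, 241), (197, 241), (198, 241), (199, 241)]
held offset -2.5
 spin -0.0 then offset -23.7 409.1 97.8 now [0.5638 0.4012 0.2478] yaw 2.2 t 51.7
```

```bash
python3 -m handwheel '[{"offset":[-3,51,0],"spin":0},{"offset":[-3,51,0],"spin":0},{"offset":[-3,51,0],"spin":0},{"offset":[-3,51,0],"spin":0},{"offset":[-3,51,0],"spin":0},{"offset":[-3,51,0],"spin":0},{"offset":[-3,51,0],"spin":0},{"offset":[-3,52,0],"spin":0}]'|egrep 'tcp|wrist'
python3 -m handwheel '[{"offset":[0,0,40],"spin":0},{"offset":[0,0,35],"spin":0},{"offset":[0,0,10],"spin":0},{"offset":[0,0,0],"spin":0},{"offset":[0,0,0],"spin":0}]'|egrep 'tcp|wrist'
python3 -c "
from h import *
to(.5558,-.0085,.1513,2.2)"
```

```text
tcp_pos: [0.5538, -0.0098, 0.2485]
wrist_force: [1.2, 0.6, -0.8]
tcp_pos: [0.5549, -0.0079, 0.1649]
wrist_force: [0.0, -0.5, -0.4]
 spin -0.2 then offset 0.9 0.6 13.6 now [ 0.5549 -0.0079  0.1649] yaw 2.0 t 53.3
```

```bash
python3 -m handwheel '[{"offset":[0.5,0.5,7],"spin":0},{"offset":[0,0,4],"spin":0},{"offset":[0,0,2],"spin":0},{"offset":[0,0,0],"spin":0},{"offset":[0,0,0],"spin":0}]'|egrep 'tcp|wrist'
python3 -m handwheel '[{"offset":[0,0,0],"spin":0},{"offset":[0,0,0],"spin":0},{"offset":[0,0,0],"spin":0},{"offset":[0,0,0],"spin":0}]' 0.65|egrep 'tcp|wrist|width'
python3 -m handwheel '[{"offset":[0,0,-10],"spin":0},{"offset":[0,0,-50],"spin":0},{"offset":[0,0,-60],"spin":0},{"offset":[0,0,0],"spin":0},{"offset":[0,0,0],"spin":0}]' 1|egrep 'tcp|wrist'
python3 -c "
from h import *
C,im=snap('wrist','w11');to(.573,.20,.27,2.2)"
```

```text
tcp_pos: [0.5548, -0.0087, 0.1512]
wrist_force: [-3.7, -0.2, 7.4]
tcp_pos: [0.5546, -0.0087, 0.1503]
wrist_force: [-0.4, -0.5, 0.3]
gripper_width: 0.0567
tcp_pos: [0.5545, -0.0087, 0.2707]
wrist_force: [0.6, 1.2, -0.2]
 spin -0.2 then offset 26.8 -207.9 -0.2 now [ 0.5542 -0.0088  0.2698] yaw 2.0 t 55.1
```

View pics/w11.png

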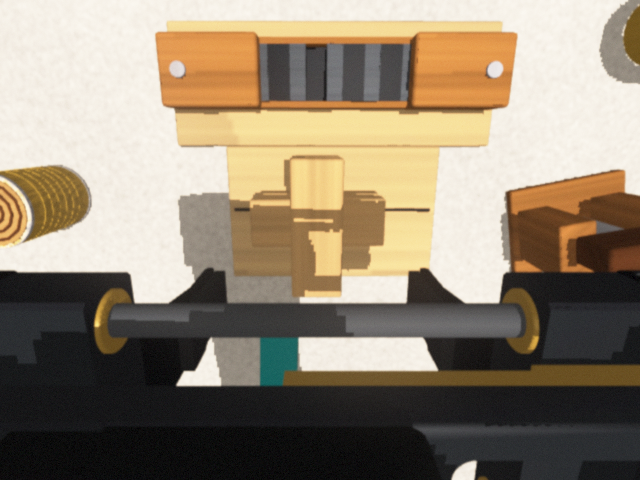

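The tower stands square on the line with its top slat at (317,225), straight in front of the groove at (317,72). Next is the tin.

```bash
python3 -c "
from h import *
a=np.radians(29.1/2);o=dict(tcp_pos=np.array([.4143,.2433,.2415]),ee_rot=np.pi*np.array([np.cos(a),np.sin(a),0]))
print(pt(cam('wrist',o),[[425,43]],.08)*1e3,pt(cam('top'),[[199,198]],.08)*1e3);to(.558,.254,.27,2)"
```

```text
[[557.78328207 245.99873652  80.        ]] [[563.07816658 242.04649369  80.        ]]
 spin -0.0 then offset 13.0 -262.5 -0.2 now [ 0.5542 -0.0088  0.2698] yaw 2.0 t 55.1
```

```bash
python3 -m handwheel '[{"offset":[3,-50,0],"spin":0},{"offset":[3,-51,0],"spin":0},{"offset":[3,-51,0],"spin":0},{"offset":[3,-51,0],"spin":0},{"offset":[2,-51,0],"spin":0},{"offset":[0,0,0],"spin":0},{"offset":[0,0,0],"spin":0}]' 1|egrep 'tcp|wrist'
python3 -c "
from h import *
C,im=snap('wrist','w12');hsv=cv2.cvtColor(im,cv2.COLOR_BGR2HSV);m=(hsv[...,1]>70).astype(np.uint8);m[300:]=0
for c in blobs(m,1500): print(cv2.boundingRect(c),*rect(C,c,.08))
to(.56,.246,.106,2)"
```

```text
tcp_pos: [0.5595, 0.2452, 0.2691]
wrist_force: [0.9, -0.9, -0.6]
(279, 195, 70, 67) [558.4 247.7] [54.6 53.8] -88.0
(446, 37, 194, 252) [610.1  75.2] [209.8 141.3] 15.0
(137, 0, 118, 87) [688.  333.4] [79.5 54.3] -88.0
 spin -0.1 then offset 0.1 -1.6 163.4 now [0.5599 0.2444 0.2694] yaw 1.9 t 56.0
```

View pics/w12.png

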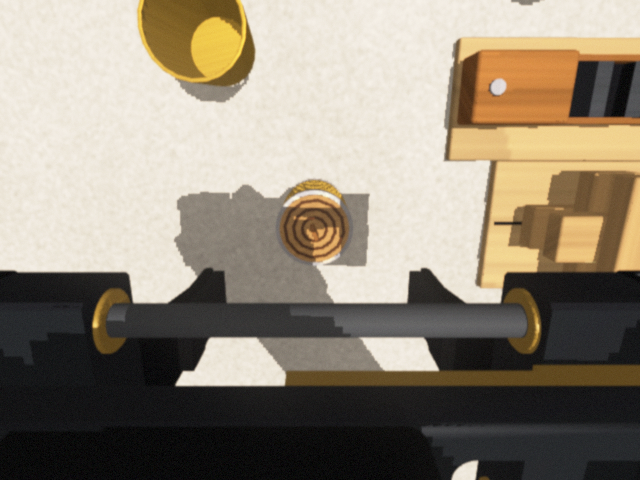

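The candle tin's rim and coil are centred at (313,228), midway between the open fingers. Its coil and wick identify it as the full tin; the tin at (193,40) is empty.

```bash
python3 -m handwheel '[{"offset":[-1.5,-3,40],"spin":0},{"offset":[0,0,40],"spin":0},{"offset":[0,0,40],"spin":0},{"offset":[0,0,30],"spin":0},{"offset":[0,0,14],"spin":0},{"offset":[0,0,0],"spin":0},{"offset":[0,0,0],"spin":0}]'|egrep 'tcp|wrist'
python3 -m handwheel '[{"offset":[0,0,0],"spin":0},{"offset":[0,0,0],"spin":0},{"offset":[0,0,0],"spin":0},{"offset":[0,0,0],"spin":0},{"offset":[0,0,0],"spin":0}]' 0 25|egrep 'tcp|wrist|grip'
python3 -m handwheel '[{"offset":[0,0,0],"spin":0},{"offset":[0,0,-20],"spin":0},{"offset":[0,0,-50],"spin":0},{"offset":[0,0,-50],"spin":0},{"offset":[0,0,-30],"spin":0},{"offset":[0,0,0],"spin":0},{"offset":[0,0,0],"spin":0}]'|egrep 'tcp|wrist|grip'
python3 -c "
from h import *
C,im=snap('wrist','w13');to(.5553,-.0087,.2,2.0)"
```

```text
tcp_pos: [0.5589, 0.2487, 0.1078]
wrist_force: [0.2, -0.3, -0.2]
tcp_pos: [0.5583, 0.2484, 0.1066]
wrist_force: [-1.1, -2.6, 3.1]
gripper_width: 0.0595
grip_force: 25.0
tcp_pos: [0.5578, 0.2484, 0.2557]
wrist_force: [0.2, -0.2, -2.5]
gripper_width: 0.0596
grip_force: 25.0
 spin -0.0 then offset -11.3 256.8 55.2 now [0.5577 0.2483 0.2552] yaw 2.0 t 58.5
```

```bash
python3 -m handwheel '[{"offset":[-1,36,0],"spin":0},{"offset":[-2,37,0],"spin":0},{"offset":[-2,37,0],"spin":0},{"offset":[-2,37,0],"spin":0},{"offset":[-2,37,0],"spin":0},{"offset":[-2,37,0],"spin":0},{"offset":[0,36,0],"spin":0},{"offset":[0,0,0],"spin":0}]'|egrep 'tcp|wrist'
python3 -m handwheel '[{"offset":[0,0,25],"spin":0},{"offset":[0,0,15],"spin":0},{"offset":[0,0,5],"spin":0},{"offset":[0,0,0],"spin":0},{"offset":[0,0,0],"spin":0}]'|egrep 'tcp|wrist|grip'
python3 -c "
from h import *
to(.5552,-.0087,.1986,2.0);C,im=snap('side');cv2.imwrite('pics/s4.png',cv2.resize(im[120:320,180:380],(600,600),interpolation=2))"
```

```text
tcp_pos: [0.5556, -0.0123, 0.2549]
wrist_force: [0.3, -0.0, -2.0]
tcp_pos: [0.5564, -0.0084, 0.2121]
wrist_force: [0.3, -0.1, -1.3]
gripper_width: 0.0598
grip_force: 25.0
 spin -0.0 then offset -1.2 0.2 13.5 now [ 0.5564 -0.0084  0.2121] yaw 2.0 t 60.1
```

View pics/s4.png

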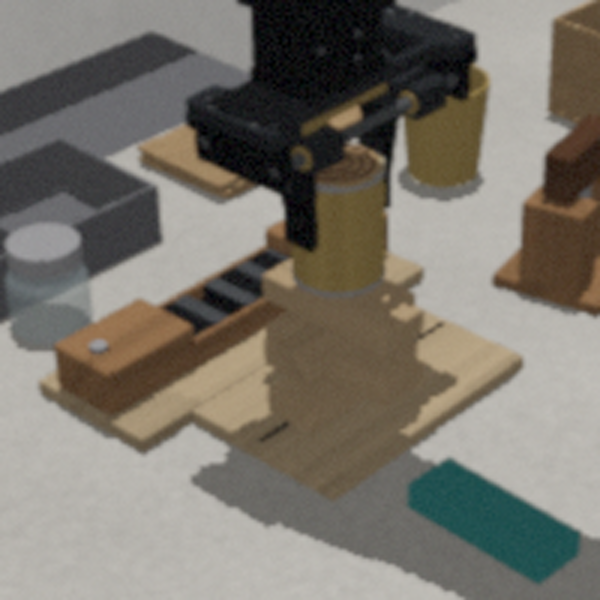

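The side view shows the tin at (340,230) held upright just above the tower. Setting it down gently.

```bash
python3 -m handwheel '[{"offset":[-1,0,7],"spin":0},{"offset":[0,0,4],"spin":0},{"offset":[0,0,1],"spin":0},{"offset":[0,0,0],"spin":0},{"offset":[0,0,0],"spin":0}]'|egrep 'tcp|wrist'
python3 -m handwheel '[{"offset":[0,0,0.7],"spin":0},{"offset":[0,0,0],"spin":0},{"offset":[0,0,0],"spin":0}]'|egrep 'tcp|wrist'
```

```text
tcp_pos: [0.5552, -0.0086, 0.1996]
wrist_force: [-0.5, 0.5, -2.5]
tcp_pos: [0.5551, -0.0087, 0.1988]
wrist_force: [-0.1, 0.5, -1.8]
```

```bash
python3 -m handwheel '[{"offset":[0,0,0.5],"spin":0},{"offset":[0,0,0],"spin":0},{"offset":[0,0,0],"spin":0}]'|egrep 'tcp|wrist'
python3 -m handwheel '[{"offset":[0,0,0],"spin":0},{"offset":[0,0,0],"spin":0},{"offset":[0,0,0],"spin":0},{"offset":[0,0,0],"spin":0},{"offset":[0,0,0],"spin":0},{"offset":[0,0,0],"spin":0}]' 1|egrep 'tcp|wrist|width'
python3 -m handwheel '[{"offset":[0,0,-10],"spin":0},{"offset":[0,0,-30],"spin":0},{"offset":[0,0,-50],"spin":0},{"offset":[0,0,-40],"spin":0},{"offset":[0,0,0],"spin":0},{"offset":[-60,0,0],"spin":0},{"offset":[-50,0,0],"spin":0},{"offset":[0,0,0],"spin":0}]'|egrep 'tcp|wrist'
python3 -c "
from h import *
C,a=snap('wrist');C,b=snap('side');print(sensors.get_obs()['clock'])
cv2.imwrite('pics/fin.png',np.hstack([cv2.resize(a[:300],(480,225)),cv2.resize(b[110:310,180:400],(248,225))]))"
```

```text
tcp_pos: [0.5552, -0.0086, 0.1986]
wrist_force: [-2.2, -0.2, 3.8]
tcp_pos: [0.5551, -0.0086, 0.1982]
wrist_force: [0.2, 0.7, -0.2]
gripper_width: 0.0867
tcp_pos: [0.4426, -0.0128, 0.3281]
wrist_force: [0.7, -0.4, 0.4]
63.35
```

View pics/fin.png

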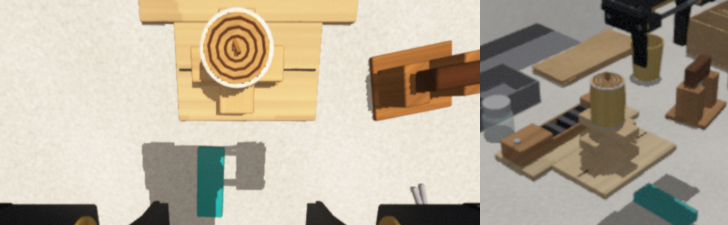

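The tin stands upright on the middle of the tower, at (237,47) in the wrist half of the picture, and the feeler hangs on its rest. Handing in.

```bash
python3 -c "
from rig import ticket
print(ticket.hand_in())"
```

```text
the job is handed in; nothing more can be done
None
```

The job is done and handed in at about 63 s: the feeler dropped into the groove and is back on its rest, the four loose slats stand crosswise on the line in front of the groove, and the full candle tin is upright on top. I don't have the verdict, as the hand-in returned no result.

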